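# Fit the top tier on the cupcake stand

## Task

Pick up the pink cupcake tier, turn it so that its four holes match the four studs of the stand, and slide it down until it sits fully home and level on the stand, keeping hold of it until it is home. Feel for the studs gently: never press the tier on the stand with more than about 35 N. Then let go; leave the two cups and the cupcake undisturbed.

Things in the scene. Friction and masses are not known exactly. Their poses are not given: they have to be found in the camera images.
- tier: Loose round pink tray, 180 mm across, 12 mm thick, about 0.4 kg, with a white square centre panel (106 mm), lying flat. Origin: centre of its underside, z up. Four 14.5 mm through holes at x, y = (+-30, +-30) mm in its own frame: a square pattern, so it fits again after each quarter turn.
- tier_handle (a point): Middle of the tier's blue handle, 53 mm above the underside; axes as the tier's. Level bar 70 mm long along x, 14 mm wide along y, 44 to 62 mm above the underside, on two 10 mm thick posts at x = +-30 mm.
- stand: Cupcake stand fixed to the table: white foot disc 160 mm across, blue column, on top an aluminium disc 124 mm across with four brass studs. Origin: centre of the foot's underside, z up. The aluminium disc is a stiff turntable standing at any angle: the studs' angle is independent of the stand's yaw and not reported, so see or feel for it. Turning it takes about 2 N m; light rubbing does not.
- stand_seat (a point): Centre of the aluminium disc's upper face, on the stand's axis, 96 mm above the table: the tier's underside rests here when home. The studs, 12 mm in diameter, stand at the corners of a 60 mm square about this point and rise 25.5 mm above it, the last 8 mm tapering to a 5 mm tip.
- cup_blue: Empty blue paper-like cup, 76 mm across the rim, 95 mm tall, bystander. Origin: centre of its underside.
- cup_pink: Empty pink cup, 76 mm across the rim, 95 mm tall, bystander. Origin: centre of its underside.
- cupcake: Cupcake with cream icing in an aqua case, 68 mm across, 68 mm tall, bystander. Origin: centre of its underside.
Things that resemble listed ones, but are neither listed nor needed, are in the scene too. Of the things that look like the stand, the middle-sized one is meant.

How it is judged:
By the outcome, as a careful person would: the job done as asked, in the order asked, and still so for the second after the job is handed in, with the robot touching nothing.
It also fails if it takes over 61 s, if anything falls off the work surface, if the arm or the gripper's body presses on something with over 40 N, if the wrist force passes 120 N, or if a joint passes its speed limit or range.

## Robot

A 7-joint arm with a two-finger parallel gripper is mounted at the origin on the work surface. World frame = base frame: x ahead of the robot, y to its left, z up, the work surface at z = 0. Lengths are in mm, angles in rad, forces in N, time in s.
With the tool pointing down it reaches from about 400 to 900 mm from the base axis. Payload 5.5 kg.
Tool frame: the origin (TCP) lies at the very end of the fingers, on their centre line; the grasp point (between the pads) lies 19 mm behind it (robot.grip_depth is the z of the grasp point in the tool frame, in mm); z points along the fingers, y is the direction in which the jaws open and shut (so a half turn about z gives the same grasp; the last joint's range is limited). The gripper opens to 92 mm and grips with 3 to 60 N. Pads are 19 mm wide; open, the fingers measure 130 mm over their backs; the gripper's body (75 mm by 190 mm) begins 47 mm behind the grasp point.
Start: joints at [1.484, 0.501, -0.427, 1.55, 0.221, 1.138, -0.21], TCP at [222.796, -610.625, 190.129] pointing down, gripper open.
Joint ranges: [-2.88, 2.88], [-0.31, 2.03], [-1.54, 1.56], [0.2, 2.42], [-1.41, 4.55], [0.19, 2.02], [-2.57, 2.57]. Speed limits (rad/s): [2.57, 2.57, 3.14, 3.14, 3.14, 3.14, 3.14].

## Interface

Orientations are given as a unit quaternion [x, y, z, w].
In Python, from station import robot gives the robot as it stands. The module is installed in compiled form; this text tells all that it offers.
- The arm moves only by the tool jog_arm, never from a script. Its argument "commands" is text: rows parted by semicolons, each of 7 numbers parted by spaces: the opening in per cent of the stroke, from 0 (shut) to 100 (fully open), then the shift along the world's x, y, z in mm, then the turn, a rotation vector about the world's x, y, z in rad. A call has 1 to 10 rows; each row is the pose to reach, as a shift and turn from the pose commanded when the call began; what a row does not reach only later rows make up. A row lasts 1/10 s, in which the tool goes at most 50 mm and 8.59 degrees, less where a joint would pass 70% of its speed; a pose out of reach is approached as far as the arm can. A call with a gripper value outside its range is refused whole. The fingers move at their own pace and stop on an object; the grip force is fixed at half the most. Time passes only in rows, so rows that repeat a pose let the fingers close. It gives the time, the measured TCP pose, the force and the opening at its end, in the units of the state.
- robot.read_state(): the state, without advancing time (a new reading comes with each control period).
- robot.camera(name): name is "side" or "top" or "wrist"; returns the picture (420x560x3 uint8, red, green, blue); there is no depth.
- robot.camera_model(name): a dict with "fx", "fy", "cx", "cy" (pixels), "T" (4x4, takes a point from camera to world coordinates); the wrist camera has in their place "mount" (4x4, takes a point from camera to tool coordinates, whose origin is the TCP and whose axes are the flange's). Camera axes: x right, y down, z forward; pixel columns grow to the right and rows downward; lengths in mm; the calibration is good to about 2 mm. A picture is of the moment at which its call begins: read the wrist's pose just before it. camera_model takes no time and is no camera call.
- robot.finish_job(): hands the job in, once; it reports no verdict.
Trained networks look in the newest picture that a camera, given by its name, has taken for a name from the list of things; names that differ only in an ending like _2 or _b are one class to them, and where a whole thing is asked for, a point or a joint stands for the part that bears it (a point fixed in the world has none). Each returns a list of dicts, best first, with "conf" (0 to 1); they miss things now and then, are a little off and sometimes report something else, mostly with a low value. They report only what shows in the picture. A call takes as long as a camera call. They do not tell look-alikes from the thing itself.
- robot.trace(camera, query): "region" (420x560 bool, what is visible of it) and "point" ([column, row] in pixels, amid what is visible of it).
The state is a dict: "time": time; "joints": joint angles; "joint_velocities": joint speeds; "joint_efforts": joint torques, N m; "position": TCP position; "ee_rot": TCP orientation; "wrist_force": force on the tool from outside, world axes, zero at the start; "moment": the same for the moment, N m; "width": opening from 0.0 (shut) to 1.0 (fully open).
Only numpy, scipy, OpenCV 4.12 (cv2) and the standard library are available. Lean on these libraries where they do the work, as an engineer would, in place of code of your own. Each camera call takes 0.05 s, during which the arm holds its last target. There are 200 camera calls.

## Working session

There is one attempt and no reset: what is moved stays moved. The work goes in short steps, Python scripts to look and compute and a tool call to move; the robot and the scene stay as the last step left them, time stands still between calls to the robot, and variables do not carry over. Pictures are saved under pics/ and viewed, about 8 in all and at most 12, crops included, and the job is handed in when it is done.

Besides the shell and the picture viewer there is one more tool, called as a command line: name --argument value ..., lists and objects as JSON in quotes. jog_arm: Moves the arm, as the interface text tells. Its arguments: {"type":"object","properties":{"commands":{"type":"string"}},"required":["commands"]}

```bash
mkdir -p pics
cat > h.py <<'E'
from station import robot
import numpy as np, cv2
from scipy.spatial.transform import Rotation as R
def pose():
    s=robot.read_state(); T=np.eye(4); T[:3,:3]=R.from_quat(s["ee_rot"]).as_matrix(); T[:3,3]=s["position"]; return T
def cam(name):
    m=robot.camera_model(name)
    T=pose()@np.array(m["mount"]) if name=="wrist" else np.array(m["T"])
    return m,T
def ray(m,T,uv,z):
    d=T[:3,:3]@np.array([(uv[0]-m["cx"])/m["fx"],(uv[1]-m["cy"])/m["fy"],1]); o=T[:3,3]
    return o+d*(z-o[2])/d[2]
def proj(m,T,p):
    q=np.linalg.inv(T)@np.append(p,1); return np.array([m["cx"]+m["fx"]*q[0]/q[2],m["cy"]+m["fy"]*q[1]/q[2]])
def save(im,n): cv2.imwrite("pics/"+n,cv2.cvtColor(im,cv2.COLOR_RGB2BGR))
E
python3 - <<'E'
from h import *
s=robot.read_state(); print(s["time"],s["position"],s["ee_rot"],s["width"])
print(robot.camera_model("wrist")["mount"], robot.grip_depth)
for c in ["top","side"]:
    im=robot.camera(c); save(im,c+"0.png"); m,T=cam(c); print(c,T[:3,3])
    for q,z in [("tier",12),("tier_handle",62),("stand",96),("cup_blue",95),("cup_pink",95),("cupcake",40)]:
        for d in robot.trace(c,q)[:3]: print(q,round(d["conf"],2),np.round(d["point"]),d["region"].sum(),np.round(ray(m,T,d["point"],z)))
E
```

```text
0.0 [ 222.44147469 -609.92632194  189.08096158] [ 9.84742996e-01  1.74012332e-01 -1.47160637e-04 -9.58119554e-04] 1.001058735781185
[[ 1.16911632e-03 -9.63333242e-01 -2.68305235e-01  7.35244915e+01]
 [ 9.99998932e-01  8.90872993e-04  1.15878285e-03  3.71134070e-01]
 [-8.77268155e-04 -2.68306303e-01  9.63333254e-01 -1.93993613e+02]
 [ 0.00000000e+00  0.00000000e+00  0.00000000e+00  1.00000000e+00]] -18.8
top [ 263.59691279  164.09523039 1445.75854713]
tier 0.93 [388. 218.] 2858 [ 516. -146.   12.]
tier_handle 0.62 [387. 218.] 2906 [ 506. -132.   62.]
stand 0.79 [144. 292.] 4449 [330. 529.  96.]
stand 0.7 [266. 233.] 2362 [474. 204.  96.]
stand 0.67 [231. 302.] 1539 [295. 300.  96.]
cup_blue 0.73 [384. 139.] 695 [ 725. -137.   95.]
cup_pink 0.63 [270. 150.] 723 [705. 185.  95.]
cupcake 0.96 [338. 272.] 487 [366.  11.  40.]
side [ 58.98296779 626.37618166 675.57661618]
tier 0.91 [372. 179.] 2147 [ 507. -139.   12.]
tier_handle 0.67 [371. 180.] 2139 [472. -78.  62.]
stand 0.89 [315. 322.] 3891 [270. 344.  96.]
stand 0.84 [284. 239.] 4155 [445. 256.  96.]
stand 0.74 [191. 381.] 10063 [325. 554.  96.]
cup_blue 0.55 [313. 129.] 780 [ 707. -100.   95.]
cup_pink 0.63 [235. 177.] 1044 [675. 206.  95.]
```

Run:
```python
import cv2
im=cv2.imread("pics/top0.png")[90:360,90:450]; cv2.imwrite("pics/topc.png",cv2.resize(im,None,fx=2.2,fy=2.2,interpolation=cv2.INTER_CUBIC))
```

```text
(no output)
```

View pics/topc.png

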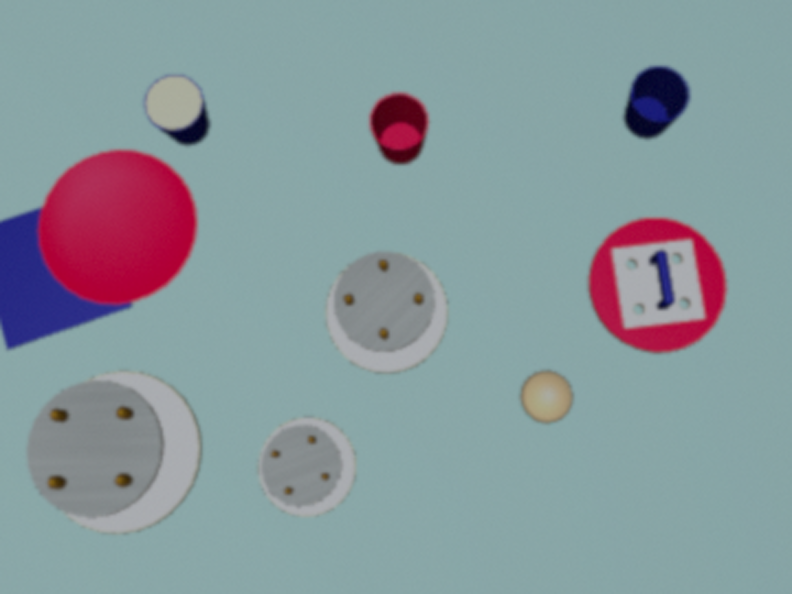

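View pics/side0.png

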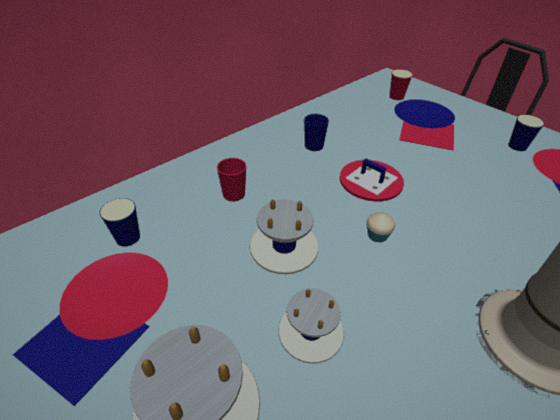

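Top view (full-frame pixels): the middle-sized stand is at about (265,227) with its studs in a diamond. The tier is at (388,219) with its blue handle roughly along the image vertical. The cupcake is at (338,270), and the big and small stands are decoys.

Run:
```python
from h import *
m,T=cam("top")
def P(c,z): return np.array([ray(m,T,np.array(p)/2.2+90,z)[:2] for p in c])
S=P([(384,265),(349,300),(419,299),(384,334)],119); print("studs",S.round(),S.mean(0).round())
v=S-S.mean(0);print(np.degrees(np.arctan2(v[:,1],v[:,0])).round())
H=P([(632,264),(677,258),(685,303),(638,309)],12); print("tier",H.mean(0).round())
v=H-H.mean(0);print(np.degrees(np.arctan2(v[:,1],v[:,0])).round())
h=P([(660,255),(666,303)],62);print("handle",h.round(),h.mean(0))
```

```text
studs [[531. 204.]
 [489. 248.]
 [487. 164.]
 [446. 207.]] [488. 206.]
[ -2.  89. -92. 178.]
tier [ 513. -149.]
[  50.  -40. -130.  139.]
handle [[ 540. -144.]
 [ 478. -146.]] [ 509.34501449 -144.83477394]
```

jog_arm --commands "100 170 470 110 0 0 0;100 170 470 110 0 0 0;100 170 470 110 0 0 0;100 170 470 110 0 0 0;100 170 470 110 0 0 0;100 170 470 110 0 0 0;100 170 470 110 0 0 0;100 170 470 110 0 0 0;100 170 470 110 0 0 0;100 170 470 110 0 0 0"

```text
time: 1.7
position: [389.2, -149.5, 298.4]
ee_rot: [0.985, 0.174, 0.0, 0.001]
wrist_force: [1.1, -0.8, -0.2]
width: 1.0
```

jog_arm --commands "100 135 359 0 0 0 -0.26;100 135 359 0 0 0 -0.26;100 135 359 0 0 0 -0.26;100 135 359 0 0 0 -0.26;100 135 359 0 0 0 -0.26;100 135 359 0 0 0 -0.26;100 135 359 0 0 0 -0.26;100 135 359 0 0 0 -0.26;100 135 359 0 0 0 -0.26;100 135 359 0 0 0 -0.26"

```text
time: 2.7
position: [523.0, 210.2, 297.2]
ee_rot: [0.999, 0.047, -0.001, -0.001]
wrist_force: [-0.3, -0.7, -0.4]
width: 1.002
```

Run:
```python
from h import *
m,T=cam("wrist"); im=robot.camera("wrist"); save(im,"w1.png"); print(T[:3,3],pose()[:3,3])
np.save("w1T.npy",T)
print(proj(m,T,[488,206,96]))
for d in robot.trace("wrist","stand")[:2]: print(d["conf"],d["point"],d["region"].sum())
```

```text
[596.48477869 216.98404175 491.14936319] [523.48039653 207.81199364 297.2566566 ]
[275.60792073 207.49937367]
0.89 [46.3, 231.3] 3722
0.69 [273.4, 190.5] 10597
```

View pics/w1.png

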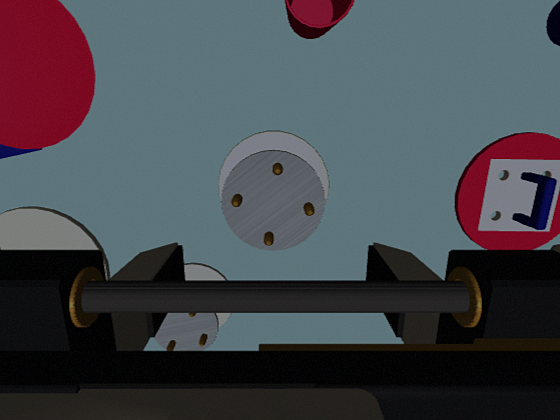

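The wrist picture shows the stand's aluminium disc around (274,200). The four brass studs are near (277,169), (237,201), (309,209) and (268,238).

Run:
```python
from h import *
from scipy.optimize import least_squares
m=robot.camera_model("wrist");T=np.load("w1T.npy")
im=cv2.imread("pics/w1.png"); hsv=cv2.cvtColor(im,cv2.COLOR_BGR2HSV)
mask=((hsv[...,0]>8)&(hsv[...,0]<28)&(hsv[...,1]>110)&(hsv[...,2]>40)).astype(np.uint8)
mask[:145]=0;mask[255:]=0;mask[:,:215]=0;mask[:,335:]=0
n,l,st,c=cv2.connectedComponentsWithStats(mask)
C=[c[i] for i in range(1,n) if st[i,4]>25]; print(np.round(C,1),st[1:,4])
C=np.array(C)
def pred(p):
    out=[]
    for k in range(4):
        a=p[2]+np.pi/4+k*np.pi/2
        out.append(proj(m,T,[p[0]+42.43*np.cos(a),p[1]+42.43*np.sin(a),108]))
    return np.array(out)
def f(p):
    q=pred(p); return np.ravel([C[i]-q[np.argmin(np.linalg.norm(q-C[i],axis=1))] for i in range(len(C))])
r=least_squares(f,[488,206,np.radians(44)]); print(r.x,np.degrees(r.x[2]),np.round(r.fun,1))
g=((hsv[...,1]<60)&(hsv[...,2]>90)).astype(np.uint8)
# outline of disc
for z,rad in((96,62),):
    pts=np.array([proj(m,T,[r.x[0]+rad*np.cos(a),r.x[1]+rad*np.sin(a),z]) for a in np.linspace(0,6.28,60)])
v=cv2.polylines(im.copy(),[np.int32(pts*16)],True,(0,255,0),1,cv2.LINE_AA,4)
for q in pred(r.x): cv2.circle(v,tuple(int(a) for a in q),1,(255,0,0),-1)
cv2.imwrite("pics/w1o.png",cv2.resize(v[120:260,200:350],None,fx=4,fy=4))
```

```text
[[276.5 169.4]
 [234.8 201.7]
 [308.5 210.4]
 [267.4 240.5]] [ 1 61 54  1 64 53]
[492.68535345 210.87506657   0.75739645] 43.39561972356684 [ 0.1 -0.5 -0.6  0.1  0.5  0.1 -0.1  0.5]
```

View pics/w1o.png

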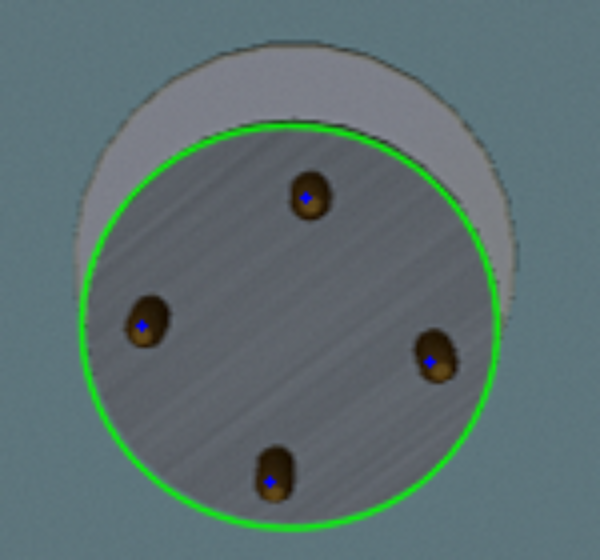

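```bash
cat > stud.py <<'E'
from h import *
from scipy.optimize import least_squares
m,_=cam("wrist"); ps=[];
for i in range(4):
    ps.append(pose()); im=robot.camera("wrist")
ps.append(pose())
P=np.mean(ps,0); U,_,V=np.linalg.svd(P[:3,:3]); P[:3,:3]=U@V
print(np.round([p[:3,3] for p in ps],1)); T=P@np.array(m["mount"])
im=im[...,::-1].copy(); hsv=cv2.cvtColor(im,cv2.COLOR_BGR2HSV)
mask=((hsv[...,0]>5)&(hsv[...,0]<35)&(hsv[...,1]>70)).astype(np.uint8)
roi=np.zeros_like(mask); pts=np.array([proj(m,T,[490+60*np.cos(a),209+60*np.sin(a),100]) for a in np.linspace(0,6.28,60)]); cv2.fillPoly(roi,[np.int32(pts)],1)
n,l,st,c=cv2.connectedComponentsWithStats(mask*roi)
C=np.array([c[i] for i in range(1,n) if st[i,4]>40]); print(np.round(C,1),st[1:,4])
def pred(p): return np.array([proj(m,T,[p[0]+42.43*np.cos(a),p[1]+42.43*np.sin(a),108]) for a in p[2]+np.pi/4+np.arange(4)*np.pi/2])
def f(p):
    q=pred(p); return np.ravel([x-q[np.argmin(np.linalg.norm(q-x,axis=1))] for x in C])
r=least_squares(f,[490,208,np.radians(44)]); print(r.x,np.degrees(r.x[2]),np.round(r.fun,1))
# disc rim check
g=((hsv[...,1]<50)).astype(np.uint8)
E
python3 stud.py
```

```text
[[523.9 206.3 297.4]
 [524.1 205.5 297.5]
 [524.3 205.1 297.7]
 [524.4 205.1 297.8]
 [524.4 205.3 297.9]]
[[272.  169.7]
 [231.8 201.2]
 [303.7 209.3]
 [264.  239.1]] [ 93 106 105 105]
[494.53038708 210.48412199   0.75762124] 43.408499295130525 [-0.   0.4  0.4 -0.  -0.4 -0.1  0.1 -0.3]
```

jog_arm --commands "100 -5 28 0 0 0 0.68;100 -5 28 0 0 0 0.68;100 -5 28 0 0 0 0.68;100 -5 28 0 0 0 0.68;100 -5 28 0 0 0 0.68;100 -5 28 0 0 0 0.68;100 -5 28 0 0 0 0.68;100 -5 28 0 0 0 0.68"

```text
time: 3.8
position: [519.1, 234.9, 297.8]
ee_rot: [0.927, 0.374, 0.0, 0.0]
wrist_force: [-0.8, 0.1, -0.5]
width: 1.003
```

```bash
sed -i '$a s=robot.read_state();print(s["time"],s["joints"],R.from_quat(s["ee_rot"]).as_matrix().round(3).tolist())' stud.py; python3 stud.py
```

```text
[[519.1 234.9 297.8]
 [519.1 235.1 297.8]
 [519.  235.2 297.7]
 [519.  235.4 297.7]
 [518.9 235.5 297.7]]
[[248.6 183.9]
 [300.9 184.6]
 [249.1 233.2]
 [299.2 233.7]] [100 103 106 108]
[494.63789763 210.66242687   0.75698995] 43.372329349047405 [ 0.1  0.1 -0.2  0.3  0.2 -0.2 -0.2 -0.3]
4.0 [ 0.4075808   0.4842395  -1.21486005  1.60583095  0.46129437  1.3763975
 -1.66284863] [[0.718, 0.696, 0.0], [0.696, -0.718, -0.0], [0.0, 0.0, -1.0]]
```

jog_arm --commands "100 21 -382 -78 0 0 -0.68;100 21 -382 -78 0 0 -0.68;100 21 -382 -78 0 0 -0.68;100 21 -382 -78 0 0 -0.68;100 21 -382 -78 0 0 -0.68;100 21 -382 -78 0 0 -0.68;100 21 -382 -78 0 0 -0.68;100 21 -382 -78 0 0 -0.68;100 21 -382 -78 0 0 -0.68;100 21 -382 -78 0 0 -0.68"

```text
time: 5.0
position: [539.6, -147.4, 219.2]
ee_rot: [0.999, 0.043, -0.0, -0.001]
wrist_force: [0.4, 1.0, -0.6]
width: 1.0
```

Run:
```python
from h import *
m,_=cam("wrist"); ps=[]
for i in range(4): ps.append(pose()); im=robot.camera("wrist")
ps.append(pose())
P=ps[3];print(np.round([p[:3,3] for p in ps],1)); T=P@np.array(m["mount"]); np.save("w2T.npy",T)
save(im,"w2.png")
for q in("tier","tier_handle"):
  for d in robot.trace("wrist",q)[:1]: print(q,d["conf"],d["point"],d["region"].sum(),ray(m,T,d["point"],12 if q=="tier" else 62)); np.save(q+".npy",d["region"])
```

```text
[[ 539.6 -147.4  219.2]
 [ 539.9 -145.6  219.7]
 [ 540.2 -144.7  220. ]
 [ 540.3 -144.4  220.1]
 [ 540.3 -144.4  220.1]]
tier 0.95 [273.5, 194.1] 16463 [ 520.29775201 -144.81454523   12.        ]
tier_handle 0.76 [274.9, 194.3] 16528 [ 531.79319014 -145.41562258   62.        ]
```

View pics/w2.png

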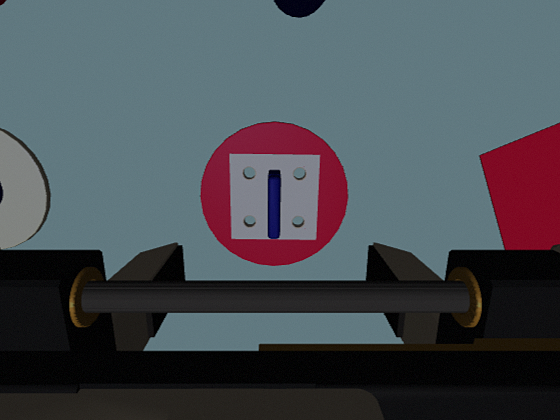

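The tier is centred at (274,194). Its four holes are near (249,173), (299,173), (249,221) and (298,221), and the handle runs vertically at column 274. I'll fit the holes the same way.

Run:
```python
from h import *
from scipy.optimize import least_squares
m=robot.camera_model("wrist");T=np.load("w2T.npy")
im=cv2.imread("pics/w2.png").astype(int)
# white panel vs hole: local darkness; window around each hole
C=[]
for u,v in [(249,173),(299,173),(249,221),(298,221)]:
    w=im[v-8:v+9,u-8:u+9,2].astype(float); d=np.clip((np.median(w)-w)-15,0,60)
    y,x=np.mgrid[v-8:v+9,u-8:u+9]; C.append([(d*x).sum()/d.sum(),(d*y).sum()/d.sum()])
C=np.array(C);print(C.round(1))
def pred(p): return np.array([proj(m,T,[p[0]+42.43*np.cos(a),p[1]+42.43*np.sin(a),12]) for a in p[2]+np.pi/4+np.arange(4)*np.pi/2])
def f(p):
    q=pred(p); return np.ravel([x-q[np.argmin(np.linalg.norm(q-x,axis=1))] for x in C])
r=least_squares(f,[520,-145,0.07]); print(r.x,np.degrees(r.x[2]),r.fun.round(1))
p=r.x;print([proj(m,T,[p[0]+s*35*np.cos(p[2]),p[1]+s*35*np.sin(p[2]),62]).round(1) for s in(1,-1)])
reg=np.load("tier.npy").astype(np.uint8);c=cv2.findContours(reg,0,1)[0];c=max(c,key=cv2.contourArea);print(cv2.fitEllipse(c))
print(proj(m,T,[p[0],p[1],12]))
b=((im[...,0]>60)&(im[...,2]<40)&(im[...,1]<40));b[:150]=0;b[250:]=0;b[:,:230]=0;b[:,320:]=0
y,x=np.nonzero(b);print(x.mean(),x.min(),x.max(),y.min(),y.max())
print(R.from_quat(robot.read_state()["ee_rot"]).as_matrix().round(3))
```

```text
[[247.9 174.2]
 [299.6 174.9]
 [248.7 222.3]
 [297.9 222.8]]
[ 5.14240049e+02 -1.45419478e+02  8.26193559e-02] 4.7337403987269475 [-0.6 -0.   0.6  0.1 -0.2 -0.   0.3 -0.1]
[array([273.7, 177.9]), array([273.1, 240.9])]
((274.2173767089844, 193.23263549804688), (143.3178253173828, 146.90252685546875), 89.16340637207031)
[273.53519171 199.00293843]
273.36394557823127 268 278 175 238
[[ 0.996  0.092  0.001]
 [ 0.092 -0.996 -0.   ]
 [ 0.001  0.    -1.   ]]
```

jog_arm --commands "100 -25 -1 -20 0 0 -0.01;100 -25 -1 -70 0 0 -0.01;100 -25 -1 -110 0 0 -0.01;100 -25 -1 -130 0 0 -0.01;100 -25 -1 -150 0 0 -0.01;100 -25 -1 -170 0 0 -0.01;100 -25 -1 -180 0 0 -0.01;100 -25 -1 -186 0 0 -0.01;100 -25 -1 -186 0 0 -0.01;100 -25 -1 -186 0 0 -0.01"

```text
time: 6.3
position: [515.6, -147.3, 34.4]
ee_rot: [0.999, 0.04, 0.001, 0.0]
wrist_force: [0.0, 0.3, 0.8]
width: 0.999
```

jog_arm --commands "100 0 0 0 0 0 0;0 0 0 0 0 0 0;0 0 0 0 0 0 0;0 0 0 0 0 0 0;0 0 0 0 0 0 0;0 0 0 0 0 0 0;0 0 0 0 0 0 0;0 0 0 0 0 0 0;0 0 0 0 0 0 0;0 0 0 0 0 0 0"

```text
time: 7.3
position: [514.9, -147.4, 33.6]
ee_rot: [0.999, 0.04, -0.0, -0.0]
wrist_force: [0.3, -0.3, -0.5]
width: 0.264
```

jog_arm --commands "0 0 0 0 0 0 0;0 0 0 0 0 0 0;0 0 0 0 0 0 0;0 0 0 0 0 0 0"

```text
time: 7.7
position: [514.9, -147.4, 33.6]
ee_rot: [0.999, 0.04, 0.0, 0.0]
wrist_force: [-0.1, -0.2, 0.7]
width: 0.007
```

Run:
```python
from h import *
for i in range(3): im=robot.camera("wrist")
s=robot.read_state();print({k:np.round(s[k],3) for k in("time","position","width","wrist_force","moment")}); save(im,"w3.png")
```

```text
{'time': np.float64(7.85), 'position': array([ 514.88 , -147.441,   33.596]), 'width': np.float64(0.005), 'wrist_force': array([-0.428, -0.39 ,  0.251]), 'moment': array([0.024, 0.103, 0.032])}
```

View pics/w3.png

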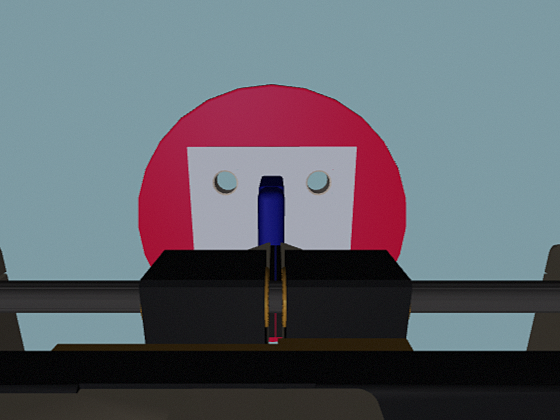

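The fingers appear to straddle the handle, with blue visible between them, but the opening reads about 0. I'll do a small lift and check the weight to find out.

jog_arm --commands "0 0 0 5 0 0 0;0 0 0 12 0 0 0;0 0 0 20 0 0 0;0 0 0 20 0 0 0;0 0 0 20 0 0 0"

```text
time: 8.35
position: [515.2, -147.7, 54.1]
ee_rot: [0.999, 0.04, 0.0, 0.0]
wrist_force: [-0.4, 0.9, -0.3]
width: 0.004
```

Run:
```python
from h import *
for i in range(3): im=robot.camera("side")
s=robot.read_state();print({k:np.round(s[k],3) for k in("time","position","width","wrist_force","moment")}); save(cv2.resize(im[80:260,260:500],None,fx=3,fy=3,interpolation=cv2.INTER_CUBIC),"s1.png"); save(robot.camera("wrist"),"w4.png")
```

```text
{'time': np.float64(8.5), 'position': array([ 514.652, -147.514,   53.438]), 'width': np.float64(0.008), 'wrist_force': array([ 0.175,  1.018, -0.429]), 'moment': array([ 0.034, -0.046, -0.025])}
```

View pics/s1.png

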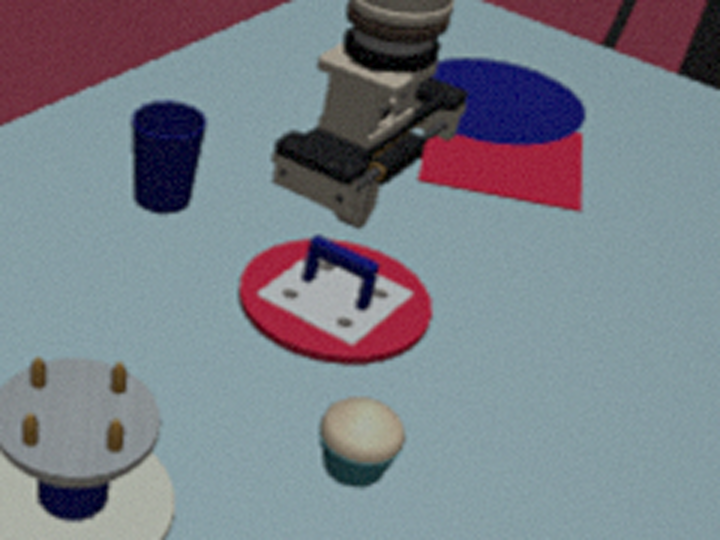

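Run:
```python
from h import *
m,T=cam("side")
P=pose()
print(P[:3,3],(proj(m,T,P[:3,3])-[260,80])*3)
for z in (100,150,200,220): print(z,(proj(m,T,[515,-147,z])-[260,80])*3,(proj(m,T,[540,-145,z])-[260,80])*3)
print("handle",(proj(m,T,[515,-145,62])-[260,80])*3,(proj(m,T,[515,-145,12])-[260,80])*3)
for k in range(2):
  im=robot.camera("side"); a=cv2.imread("pics/s1.png"); b=cv2.resize(im[80:260,260:500],None,fx=3,fy=3,interpolation=cv2.INTER_CUBIC)[...,::-1]; print(np.abs(a.astype(int)-b).mean())
save(b[...,::-1],"s2.png")
s=robot.read_state(); print(s["time"],s["position"],s["joints"],s["width"])
```

```text
[ 514.59939362 -147.45127278   53.35584302] [341.56003694 253.17655419]
100 [350.2348579  210.81664244] [326.53114516 199.80374612]
150 [360.88425317 162.4590098 ] [336.25840937 151.68846162]
200 [372.27582616 110.73123672] [346.65476216 100.26357372]
220 [377.05788999  89.0164557 ] [351.01632755  78.68937205]
handle [341.24483673 246.35426034] [331.76912078 289.54533477]
2.508662551440329
2.5170807613168726
8.65 [ 514.67583541 -147.39160278   53.35651449] [ 0.90150492  0.61280955 -0.86549647  1.93569952  0.60630986  0.87633287
 -1.77275441] 0.003127641851235524
```

View pics/w4.png

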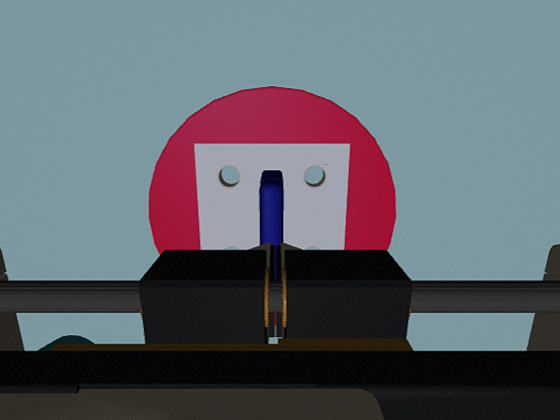

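Run:
```python
from h import *
m,T=cam("wrist"); print(m["fx"],m["cx"],m["cy"],T[:3,3])
a=np.radians(4.7)
for s in (1,-1): print(proj(m,T,np.array([515,-145.4,12])+30*np.array([np.cos(a)-s*np.sin(a),np.sin(a)+s*np.cos(a),0])))
print("tcp",proj(m,T,pose()[:3,3]))
P=pose();
for dz in(0,-30):
  for dy in(-46,0,46): print(dz,dy,proj(m,T,(P@[0,dy,dz,1])[:3]))
m,T=cam("side"); 
for dz in(0,-19,-66): print(dz,[((proj(m,T,(P@[0,dy,dz,1])[:3])-[260,80])*3).round() for dy in(-65,0,65)])
```

```text
342.08231249408897 275.04047196357476 208.62861555803008 [ 588.08770087 -141.52903741  247.32196072]
[228.71753078 177.68012232]
[314.85950678 177.58069063]
tcp [274.63899756 239.87969202]
0 -46 [198.45870315 239.82123571]
0 0 [274.63899756 239.87969202]
0 46 [350.77834637 239.93811692]
-30 -46 [186.05372538 260.3808089 ]
-30 0 [274.6272916 260.4423466]
-30 46 [363.14551106 260.50384585]
0 [array([301., 284.]), array([341., 253.]), array([379., 224.])]
-19 [array([305., 267.]), array([345., 236.]), array([383., 208.])]
-66 [array([313., 223.]), array([355., 192.]), array([394., 164.])]
```

Run:
```python
import cv2
a=cv2.imread("pics/w4.png")[225:350,215:335]; b=cv2.imread("pics/s2.png")[60:330,180:480]
a=cv2.resize(a,(380,400),interpolation=cv2.INTER_CUBIC); b=cv2.resize(b,(420,400),interpolation=cv2.INTER_CUBIC)
cv2.imwrite("pics/cmp.png",cv2.convertScaleAbs(cv2.hconcat([a,b]),alpha=1.6,beta=15))
```

```text
(no output)
```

View pics/cmp.png

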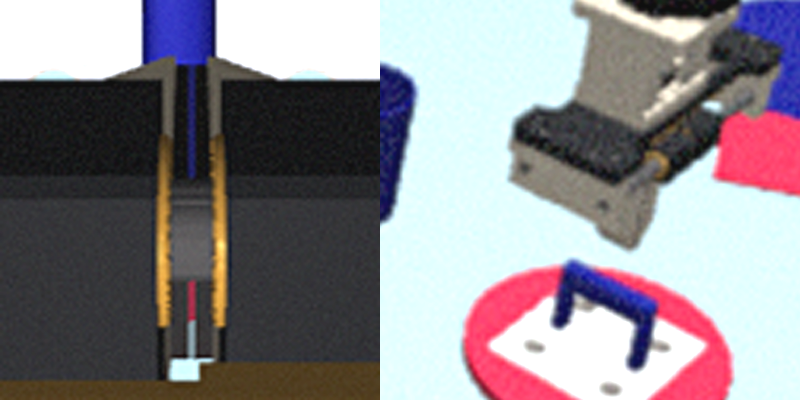

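Comparing the views, the wrist camera geometry (open finger edges at columns 183 and 367, row 245) and the side view agree. The real fingertips end about 34 mm short of the reported TCP, so the fingers shut above the bar. I'll reopen and go lower in checked steps.

jog_arm --commands "100 0 2 0 0 0 0;100 0 2 0 0 0 0;100 0 2 0 0 0 0;100 0 2 0 0 0 0;100 0 2 0 0 0 0;100 0 2 0 0 0 0;100 0 2 0 0 0 0;100 0 2 0 0 0 0;100 0 2 0 0 0 0;100 0 2 0 0 0 0"

```text
time: 9.65
position: [514.9, -145.4, 53.6]
ee_rot: [0.999, 0.04, 0.0, 0.0]
wrist_force: [1.0, -0.5, 0.1]
width: 0.826
```

jog_arm --commands "100 0 0 -8 0 0 0;100 0 0 -18 0 0 0;100 0 0 -24 0 0 0;100 0 0 -28 0 0 0;100 0 0 -32 0 0 0;100 0 0 -35 0 0 0;100 0 0 -35 0 0 0"

```text
time: 10.35
position: [514.6, -145.3, 18.2]
ee_rot: [0.999, 0.04, -0.0, -0.0]
wrist_force: [-0.5, -0.1, 0.4]
width: 1.004
```

jog_arm --commands "100 0 0 -3 0 0 0;100 0 0 -5 0 0 0;100 0 0 -7 0 0 0;100 0 0 -8 0 0 0;100 0 0 -8 0 0 0"

```text
time: 10.85
position: [514.8, -145.4, 10.5]
ee_rot: [0.999, 0.04, -0.0, -0.0]
wrist_force: [-0.5, -0.3, -1.0]
width: 1.001
```

No contact at 10.5, where a full-length finger would already be touching the tier, so the fingers are indeed shorter.

jog_arm --commands "100 0 0 -3 0 0 0;100 0 0 -6 0 0 0;100 0 0 -9 0 0 0;100 0 0 -10 0 0 0;0 0 0 -10 0 0 0;0 0 0 -10 0 0 0;0 0 0 -10 0 0 0;0 0 0 -10 0 0 0;0 0 0 -10 0 0 0;0 0 0 -10 0 0 0"

```text
time: 11.85
position: [514.9, -145.4, 0.7]
ee_rot: [0.999, 0.04, 0.0, 0.0]
wrist_force: [-0.0, 0.2, 0.2]
width: 0.526
```

jog_arm --commands "0 0 0 0 0 0 0;0 0 0 0 0 0 0;0 0 0 0 0 0 0;0 0 0 0 0 0 0;0 0 0 0 0 0 0;0 0 0 0 0 0 0;0 0 0 0 0 0 0"

```text
time: 12.55
position: [514.9, -145.4, 0.6]
ee_rot: [0.999, 0.04, 0.0, -0.0]
wrist_force: [0.3, 0.5, -0.3]
width: 0.149
```

jog_arm --commands "0 0 0 10 0 0 0;0 0 0 30 0 0 0;0 0 0 60 0 0 0;0 0 0 90 0 0 0;0 0 0 120 0 0 0;0 0 0 145 0 0 0;0 0 0 155 0 0 0;0 0 0 160 0 0 0;0 0 0 160 0 0 0"

```text
time: 13.45
position: [514.5, -145.6, 160.3]
ee_rot: [0.999, 0.04, -0.0, 0.0]
wrist_force: [-0.5, -0.7, -3.6]
width: 0.149
```

```bash
cat > tl.py <<'E'
from h import *
from scipy.optimize import least_squares
import sys
m,_=cam("wrist")
for i in range(2): P=pose(); im=robot.camera("wrist")
save(im,sys.argv[1]); s=robot.read_state(); print({k:np.round(s[k],2).tolist() for k in("time","position","width","wrist_force","moment","joints")}, np.degrees(np.arctan2(P[1,0],P[0,0])))
# panel outline in tool frame, holes at z_tool = TCPz - 12+0.6
M=np.array(m["mount"])
g=im[...,0].astype(int)
for dx in(-2,0,2): print(dx,[proj(m,M,[30+dx,y,0.6-12]).round(1) for y in(-30,30)],"panel edge",proj(m,M,[53+dx,0,0.6-12]).round(1))
col=im[80:200,272-50,:].astype(int); 
for c in (195,350):
    k=im[60:240,c,1].astype(int); print(c,"panel top edge row",60+int(np.argmax(np.diff(k))),np.diff(k).max())
E
python3 tl.py w5.png
```

```text
{'time': 13.55, 'position': [513.82, -145.41, 159.36], 'width': 0.15, 'wrist_force': [-0.27, 0.1, -4.06], 'moment': [0.05, 0.04, -0.06], 'joints': [1.0, 0.47, -0.99, 1.86, 0.45, 1.06, -1.66]} 4.563706726992709
-2 [array([220.1, 199.4]), array([329.2, 199.5])] panel edge [274.7 157.5]
0 [array([220. , 195.9]), array([329.4, 196. ])] panel edge [274.7 153.7]
2 [array([219.8, 192.3]), array([329.5, 192.4])] panel edge [274.7 149.9]
195 panel top edge row 152 88
350 panel top edge row 152 96
```

View pics/w5.png

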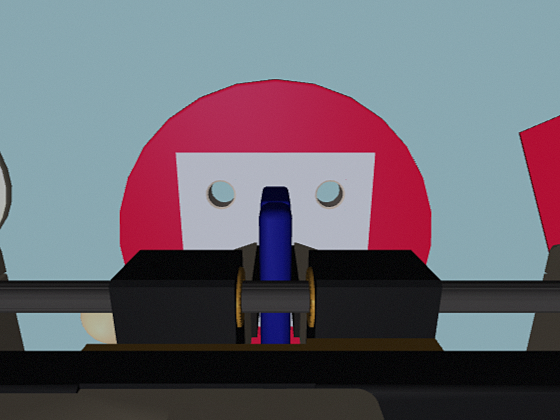

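The tier is held level and square to the tool, its holes at (221,194) and (330,194), about 1 mm forward of the tool axis. Next I carry it to the stand and turn it.

jog_arm --commands "0 -2 30 0 0 0 0.06;0 -4 75 0 0 0 0.14;0 -7 120 0 0 0 0.23;0 -10 165 0 0 0 0.31;0 -12 210 0 0 0 0.4;0 -15 255 0 0 0 0.48;0 -17 295 0 0 0 0.56;0 -19 325 0 0 0 0.62;0 -20 345 0 0 0 0.66;0 -20.5 355.6 0 0 0 0.677"

```text
time: 14.55
position: [492.6, 213.2, 159.8]
ee_rot: [0.928, 0.372, -0.001, -0.001]
wrist_force: [0.6, -0.4, -4.5]
width: 0.154
```

jog_arm --commands "0 0 0 0 0 0 0;0 0 0 0 0 0 0;0 0 0 0 0 0 0;0 0 0 0 0 0 0"

```text
time: 14.95
position: [494.8, 208.5, 160.4]
ee_rot: [0.93, 0.368, -0.0, 0.0]
wrist_force: [0.4, -1.0, -3.6]
width: 0.151
```

```bash
python3 tl.py w6.png | head -1
```

```text
{'time': 15.05, 'position': [494.74, 209.03, 160.56], 'width': 0.15, 'wrist_force': [-0.62, -1.19, -2.7], 'moment': [-0.01, -0.04, -0.03], 'joints': [0.42, 0.55, -1.14, 1.85, 0.56, 1.11, -1.75]} 43.228838967259016
```

jog_arm --commands "0 -1 1 -8 0 0 0.003;0 -1 1 -16 0 0 0.003;0 -1 1 -24 0 0 0.003;0 -1 1 -30 0 0 0.003;0 -1 1 -34 0 0 0.003;0 -1 1 -35 0 0 0.003;0 -1 1 -35 0 0 0.003;0 -1 1 -35 0 0 0.003"

```text
time: 15.85
position: [493.6, 211.4, 125.9]
ee_rot: [0.929, 0.371, 0.0, -0.0]
wrist_force: [-0.9, -0.3, -3.7]
width: 0.149
```

```bash
python3 tl.py w7.png | head -1
python3 - <<'E'
import cv2
a=cv2.imread("pics/w7.png")[150:240,180:370]; cv2.imwrite("pics/w7c.png",cv2.convertScaleAbs(cv2.resize(a,None,fx=4,fy=4,interpolation=cv2.INTER_CUBIC),alpha=1.5,beta=10))
E
```

```text
{'time': 15.95, 'position': [493.63, 211.34, 125.91], 'width': 0.15, 'wrist_force': [0.56, 0.12, -4.02], 'moment': [-0.05, -0.07, 0.05], 'joints': [0.38, 0.59, -1.1, 1.88, 0.61, 1.05, -1.79]} 43.53600009188338
```

View pics/w7c.png

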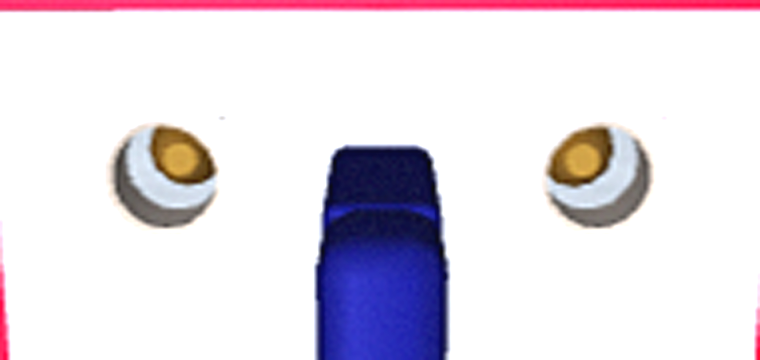

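Through the front holes the brass stud tips show at (224.5,189.3) and (325.8,189.5), against hole rims centred at (221,193.8) and (329.8,193.8). I'll compute the offset between them.

Run:
```python
from h import *
m=robot.camera_model("wrist");M=np.array(m["mount"])
S=np.array([ray(m,M,p,4.4) for p in[(224.5,189.3),(325.8,189.5)]])
H=np.array([ray(m,M,p,-11.4) for p in[(221,193.75),(329.75,193.75)]])
print(S.round(2),H.round(2)); d=S.mean(0)-H.mean(0); print("tool shift",d[:2]); print("spacing",S[1,1]-S[0,1],H[1,1]-H[0,1])
a=np.arctan2(S[1,0]-S[0,0],60)-np.arctan2(H[1,0]-H[0,0],60);print("ang",a)
P=pose(); print("world",P[:3,:2]@d[:2])
```

```text
[[ 29.8  -28.86   4.4 ]
 [ 29.74  31.19   4.4 ]] [[ 30.77 -28.5  -11.4 ]
 [ 30.83  31.04 -11.4 ]]
tool shift [-1.02946657 -0.10405357]
spacing 60.04983253520055 59.53981246562068
ang -0.002002009008570008
world [-8.18005122e-01 -6.33636956e-01 -6.16819721e-04]
```

jog_arm --commands "0 -0.8 -0.6 0 0 0 0;0 -0.8 -0.6 -2 0 0 0;0 -0.8 -0.6 -4 0 0 0;0 -0.8 -0.6 -6 0 0 0;0 -0.8 -0.6 -8 0 0 0;0 -0.8 -0.6 -9 0 0 0;0 -0.8 -0.6 -9 0 0 0"

```text
time: 16.65
position: [492.5, 210.5, 116.4]
ee_rot: [0.929, 0.371, -0.0, -0.0]
wrist_force: [0.4, 0.1, -3.7]
width: 0.147
```

jog_arm --commands "0 0 0 -1 0 0 0;0 0 0 -2 0 0 0;0 0 0 -3 0 0 0;0 0 0 -3 0 0 0"

```text
time: 17.05
position: [492.5, 210.5, 113.4]
ee_rot: [0.929, 0.371, -0.0, 0.0]
wrist_force: [-0.1, 0.8, -2.9]
width: 0.147
```

jog_arm --commands "0 0 0 -1 0 0 0;0 0 0 -2 0 0 0;0 0 0 -3 0 0 0;0 0 0 -3 0 0 0"

```text
time: 17.45
position: [492.5, 210.5, 110.4]
ee_rot: [0.929, 0.371, -0.0, 0.0]
wrist_force: [0.7, 0.3, -3.4]
width: 0.153
```

jog_arm --commands "0 0 0 -1.5 0 0 0;0 0 0 -3 0 0 0;0 0 0 -4.5 0 0 0;0 0 0 -6 0 0 0;0 0 0 -6 0 0 0"

```text
time: 17.95
position: [492.4, 210.4, 104.3]
ee_rot: [0.929, 0.371, -0.0, 0.0]
wrist_force: [0.7, -0.2, -3.9]
width: 0.148
```

jog_arm --commands "0 0 0 -1.5 0 0 0;0 0 0 -3 0 0 0;0 0 0 -4.5 0 0 0;0 0 0 -5.5 0 0 0;0 0 0 -5.5 0 0 0"

```text
time: 18.45
position: [492.5, 210.5, 98.9]
ee_rot: [0.929, 0.371, -0.0, -0.0]
wrist_force: [-0.7, -0.0, -3.7]
width: 0.151
```

jog_arm --commands "0 0 0 -0.5 0 0 0;0 0 0 -1 0 0 0;0 0 0 -1.5 0 0 0;0 0 0 -1.5 0 0 0"

```text
time: 18.85
position: [492.6, 210.5, 97.5]
ee_rot: [0.929, 0.371, -0.0, 0.0]
wrist_force: [-0.4, 0.4, -3.0]
width: 0.149
```

jog_arm --commands "0 0 0 -0.4 0 0 0;0 0 0 -0.8 0 0 0;0 0 0 -0.8 0 0 0"

```text
time: 19.15
position: [492.6, 210.5, 96.7]
ee_rot: [0.929, 0.371, -0.0, -0.0]
wrist_force: [0.7, -0.9, -4.2]
width: 0.152
```

jog_arm --commands "0 0 0 -0.3 0 0 0;0 0 0 -0.5 0 0 0;0 0 0 -0.5 0 0 0"

```text
time: 19.45
position: [492.6, 210.5, 96.6]
ee_rot: [0.929, 0.371, 0.0, 0.0]
wrist_force: [-0.6, -1.4, 1.1]
width: 0.152
```

jog_arm --commands "0 0 0 -0.3 0 0 0;0 0 0 -0.4 0 0 0;0 0 0 -0.4 0 0 0"

```text
time: 19.75
position: [492.6, 210.6, 96.5]
ee_rot: [0.929, 0.371, 0.0, 0.0]
wrist_force: [-3.4, -2.5, 6.3]
width: 0.148
```

It touches down exactly at the expected height, with a net force of about 10 N. I'm releasing it now.

jog_arm --commands "100 0 0 0 0 0 0;100 0 0 0 0 0 0;100 0 0 0 0 0 0;100 0 0 0 0 0 0;100 0 0 0 0 0 0;100 0 0 0 0 0 0;100 0 0 0 0 0 0;100 0 0 0 0 0 0;100 0 0 0 0 0 0;100 0 0 0 0 0 0"

```text
time: 20.75
position: [492.6, 210.6, 95.9]
ee_rot: [0.929, 0.371, 0.0, 0.0]
wrist_force: [0.5, 0.2, 0.0]
width: 0.969
```

jog_arm --commands "100 0 0 5 0 0 0;100 0 0 15 0 0 0;100 0 0 30 0 0 0;100 0 0 50 0 0 0;100 0 0 80 0 0 0;100 0 0 120 0 0 0;100 0 0 150 0 0 0;100 0 0 170 0 0 0;100 0 0 170 0 0 0;100 0 0 170 0 0 0"

```text
time: 21.75
position: [492.7, 210.6, 266.7]
ee_rot: [0.929, 0.371, 0.001, 0.0]
wrist_force: [0.4, 0.3, -0.5]
width: 0.999
```

Run:
```python
from h import *
s=robot.read_state();print({k:np.round(s[k],2).tolist() for k in("time","position","width","wrist_force")})
im=robot.camera("wrist");save(im,"w8.png"); a=cv2.resize(im[:300,100:460],(400,333)); b=robot.camera("side")[100:300,180:440]; b=cv2.resize(b,(400,308))
v=np.zeros((333,800,3),np.uint8);v[:,:400]=a;v[:308,400:]=b; save(v,"fin.png")
m,T=cam("top");robot.camera("top")
for q,z in [("tier",108),("cup_blue",95),("cup_pink",95),("cupcake",40)]:
    for d in robot.trace("top",q)[:1]: print(q,round(d["conf"],2),np.round(d["point"]),np.round(ray(m,T,d["point"],z)))
```

```text
{'time': 21.75, 'position': [492.73, 210.58, 266.69], 'width': 1.0, 'wrist_force': [0.39, 0.32, -0.53]}
tier 0.6 [271. 240.] [451. 190. 108.]
cup_blue 0.68 [384. 135.] [ 736. -137.   95.]
cup_pink 0.51 [275. 142.] [730. 169.  95.]
cupcake 0.86 [336. 273.] [363.  15.  40.]
```

View pics/fin.png

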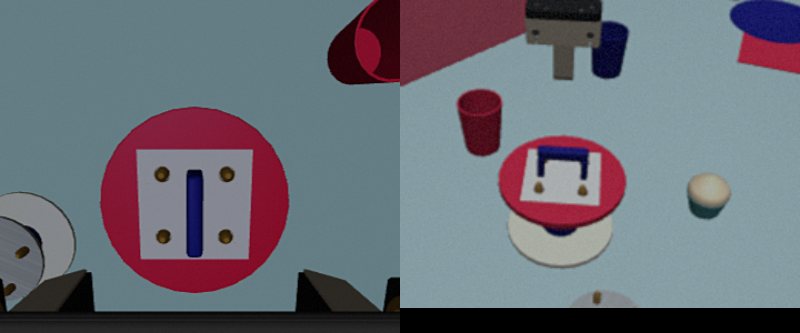

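The studs stand through all four holes, and the tier is level on the stand. In the side view the pink cup is at (233,179), the same place as at the start. Handing in.

```bash
python3 -c "
from station import robot
print(robot.finish_job())"
```

```text
the job is handed in; nothing more can be done
None
```

The pink tier is home on the middle-sized stand, turned about 39° so its four holes fit the studs. I let go of it, backed off, and handed the job in at about 22 s.

- **Fit:** The tier slid down freely and touched down where expected, with the TCP at about 96.6 mm. The net push on the stand was about 10 N, against the 35 N limit. The last pictures show all four studs through the holes, the tier level, and the gripper clear with about zero force on the wrist.
- **First grasp missed:** The fingers really end about 34 mm short of the reported TCP, so they shut above the handle without touching the tier. Two camera views showed the cause. I reopened, went lower in steps, and gripped at the second try.
- **Bystanders:** The cupcake measured within 5 mm of its first position and the blue cup within 11 mm. In the last top view the detector put the pink cup about 30 mm from its first position. I think that is because the arm was partly hiding it, since the side view shows it unmoved.
- **Tier position from above:** In that same top view the detector put the tier's centre about 45 mm from the stand's. The arm hangs over it there as well, so I trusted the wrist and side pictures.

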